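# Rehouse the seasonings in the new oak rack, in the same order

## Task

The old grey and white spice rack is going to be washed, so move its four seasonings (red-capped, dark-capped and yellow-capped spice jars and the salt shaker) into the new oak rack, one to a pocket, in the same order from left to right as they stand in the old rack now, because the cook reaches for them without looking. Keep each one upright, lower it gently right down onto the oak board instead of dropping it, and leave the tin, the tea carton and the orange mug where they are.

Things in the scene. Friction and masses are not known exactly. Their poses are not given: they have to be found in the camera images.
- jar_red: spice jar with a red screw cap, 45 mm across, 106 mm tall; the cap (45 mm across) is its top 21 mm, the round body under it 42 mm across. Loose, 0.07 to 0.16 kg, upright in one of the old rack's cups at the start. Origin: centre of its underside, z up its axis
- jar_dark: spice jar with a very dark, almost black screw cap that has a green disc on its top, 44 mm across, 105 mm tall; the cap (44 mm across) is its top 21 mm, the round body under it 42 mm across. Loose, 0.07 to 0.16 kg, upright in one of the old rack's cups at the start. Origin: centre of its underside, z up its axis
- salt_shaker: salt shaker: clear glass with a pale grey perforated cap, round, 44 mm across at the base, 90 mm tall; the cap is its top 24 mm, about 34 to 38 mm across. Loose, 0.07 to 0.16 kg, upright in one of the old rack's cups at the start. Origin: centre of its underside, z up its axis
- jar_yellow: spice jar with ochre contents and a yellow screw cap, 45 mm across, 106 mm tall; the cap (45 mm across) is its top 21 mm, the round body under it 42 mm across. Loose, 0.07 to 0.16 kg, upright in one of the old rack's cups at the start. Origin: centre of its underside, z up its axis
- cup_red: the open square white plastic cup of the old rack in which the red-capped jar stands at the start, so it still marks that one's place in the old row when it is empty (the four cups look alike). Fixed, 74 x 74 mm outside, 68 x 68 mm inside, 28 mm tall to the lip, floor 3 mm thick. Origin: centre of its underside, 6 mm above the worktop
- cup_dark: the open square white plastic cup of the old rack in which the dark-capped jar stands at the start, so it still marks that one's place in the old row when it is empty (the four cups look alike). Fixed, 74 x 74 mm outside, 68 x 68 mm inside, 28 mm tall to the lip, floor 3 mm thick. Origin: centre of its underside, 6 mm above the worktop
- cup_salt: the open square white plastic cup of the old rack in which the salt shaker stands at the start, so it still marks that one's place in the old row when it is empty (the four cups look alike). Fixed, 74 x 74 mm outside, 68 x 68 mm inside, 28 mm tall to the lip, floor 3 mm thick. Origin: centre of its underside, 6 mm above the worktop
- cup_yellow: the open square white plastic cup of the old rack in which the yellow-capped jar stands at the start, so it still marks that one's place in the old row when it is empty (the four cups look alike). Fixed, 74 x 74 mm outside, 68 x 68 mm inside, 28 mm tall to the lip, floor 3 mm thick. Origin: centre of its underside, 6 mm above the worktop
- old_rack: old rack: long grey plastic tray, 90 x 316 x 15 mm, with the four white cups in one row, 76 mm apart. Fixed. Origin: centre of its underside; x points away from the robot, y along the row to the robot's left: cups at y = +0.114, +0.038, -0.038, -0.114, from left to right. The wall behind the worktop leans in over it: it is at x = 0.83 m at 0.3 m up, 0.70 m at 0.6 m up
- oak_rack: new rack, 84 x 324 x 59 mm: oak board, 2 end cheeks, dowels that part 4 open-topped pockets. Fixed. Origin: centre of its underside; x away from the robot, y along the row to its left: pocket centres at y = +0.114, +0.038, -0.038, -0.114, left to right. A pocket is 64 (x) by 70 mm clear; dowel tops 51 mm, end cheeks 59 mm and the board the jars stand on 17 mm above the worktop
- tin: bystander: tin with a paper label, 75 mm across, 58 mm tall. Loose. Origin: centre of its underside
- tea_box: bystander: pale green and cream carton, 68 x 122 x 77 mm. Loose. Origin: centre of its underside
- orange_mug: bystander: orange mug, 81 x 113 x 101 mm with its handle. Loose. Origin: centre of its underside
Not all that is in view belongs to the job. Leave any blue look-alike of the jar_dark alone.

How it is judged:
At the end, for the whole second after the job is handed in: Each seasoning stands in the oak pocket with the same number from the left as the cup it came from: on the board (height within 6 mm), upright within 0.12 rad, within 18 mm across and 20 mm along the rack of the pocket's centre, released and at rest (((y of cup_red in the frame of old_rack between 0.084 and 0.144 m and y of jar_red in the frame of oak_rack between 0.094 and 0.134 m) or (y of cup_red in the frame of old_rack between 0.008 and 0.068 m and y of jar_red in the frame of oak_rack between 0.018 and 0.058 m) or (y of cup_red in the frame of old_rack between -0.068 and -0.008 m and y of jar_red in the frame of oak_rack between -0.058 and -0.018 m) or (y of cup_red in the frame of old_rack between -0.144 and -0.084 m and y of jar_red in the frame of oak_rack between -0.134 and -0.094 m)) and x of jar_red in the frame of oak_rack between -0.018 and 0.018 m and z of jar_red in the frame of oak_rack between 0.011 and 0.023 m and angle between each of jar_red, jar_dark, salt_shaker, jar_yellow's own z axis and vertical below 0.12 rad and linear speed of each of jar_red, jar_dark, salt_shaker, jar_yellow below 0.02 m/s and contact force between each of jar_red, jar_dark, salt_shaker, jar_yellow and the fingers below 0.05 N and ((y of cup_dark in the frame of old_rack between 0.084 and 0.144 m and y of jar_dark in the frame of oak_rack between 0.094 and 0.134 m) or (y of cup_dark in the frame of old_rack between 0.008 and 0.068 m and y of jar_dark in the frame of oak_rack between 0.018 and 0.058 m) or (y of cup_dark in the frame of old_rack between -0.068 and -0.008 m and y of jar_dark in the frame of oak_rack between -0.058 and -0.018 m) or (y of cup_dark in the frame of old_rack between -0.144 and -0.084 m and y of jar_dark in the frame of oak_rack between -0.134 and -0.094 m)) and x of jar_dark in the frame of oak_rack between -0.018 and 0.018 m and z of jar_dark in the frame of oak_rack between 0.011 and 0.023 m and ((y of cup_salt in the frame of old_rack between 0.084 and 0.144 m and y of salt_shaker in the frame of oak_rack between 0.094 and 0.134 m) or (y of cup_salt in the frame of old_rack between 0.008 and 0.068 m and y of salt_shaker in the frame of oak_rack between 0.018 and 0.058 m) or (y of cup_salt in the frame of old_rack between -0.068 and -0.008 m and y of salt_shaker in the frame of oak_rack between -0.058 and -0.018 m) or (y of cup_salt in the frame of old_rack between -0.144 and -0.084 m and y of salt_shaker in the frame of oak_rack between -0.134 and -0.094 m)) and x of salt_shaker in the frame of oak_rack between -0.018 and 0.018 m and z of salt_shaker in the frame of oak_rack between 0.011 and 0.023 m and ((y of cup_yellow in the frame of old_rack between 0.084 and 0.144 m and y of jar_yellow in the frame of oak_rack between 0.094 and 0.134 m) or (y of cup_yellow in the frame of old_rack between 0.008 and 0.068 m and y of jar_yellow in the frame of oak_rack between 0.018 and 0.058 m) or (y of cup_yellow in the frame of old_rack between -0.068 and -0.008 m and y of jar_yellow in the frame of oak_rack between -0.058 and -0.018 m) or (y of cup_yellow in the frame of old_rack between -0.144 and -0.084 m and y of jar_yellow in the frame of oak_rack between -0.134 and -0.094 m)) and x of jar_yellow in the frame of oak_rack between -0.018 and 0.018 m and z of jar_yellow in the frame of oak_rack between 0.011 and 0.023 m); the robot touches nothing.
It fails at once if a jar or the shaker is tipped over or carried lying (angle between any of jar_red, jar_dark, salt_shaker, jar_yellow's own z axis and vertical above 0.6 rad).
It fails at once if a jar or the shaker falls free from more than 3 cm above the place where it is to stand ((height (world z) of jar_red above 0.047 m and contact force between jar_red and anything else below 0.01 N) or (height (world z) of jar_dark above 0.047 m and contact force between jar_dark and anything else below 0.01 N) or (height (world z) of salt_shaker above 0.047 m and contact force between salt_shaker and anything else below 0.01 N) or (height (world z) of jar_yellow above 0.047 m and contact force between jar_yellow and anything else below 0.01 N)).
It fails at once if the tin, the tea carton or the orange mug is pushed more than 3 cm from its place (distance of any of tin, tea_box, orange_mug from where it was at the start of the episode above 0.03 m).
It also fails if it takes over 77 s, if anything falls off the work surface, if the arm or the gripper's body presses on something with over 40 N, if the wrist force passes 120 N, or if a joint passes its speed limit or range.

## Robot

A 7-joint arm with a two-finger parallel gripper is mounted at the origin on a cart in front of the work surface, level with it; the furniture and walls round the work are solid. World frame = base frame: x ahead of the robot, y to its left, z up, the work surface at z = 0. Lengths are in m, angles in rad, forces in N, time in s.
With the tool pointing down it reaches from about 0.4 to 0.925 m from the base axis. Payload 4.1 kg.
Tool frame: the origin (TCP) lies at the very end of the fingers, on their centre line; the grasp point (between the pads) lies 19 mm behind it; z points along the fingers, y is the line along which they close (so a half turn about z gives the same grasp; the last joint's range is limited). The gripper opens to 85 mm and grips with 20 to 120 N. Pads are 22 mm wide; open, the fingers measure 114 mm over their backs; the gripper's body (76 mm by 85 mm) begins 54 mm behind the grasp point. The pads swing forward as they close: fully open they stand 13 mm farther back than shut.
Start: joints at [-1.36, 0.398, 0.045, 1.537, -0.019, 1.207, -0.051], TCP at [0.198, 0.619, 0.231] pointing down, gripper open.
Joint ranges: [-2.82, 2.82], [-0.49, 2.23], [-1.37, 1.46], [0, 2.46], [-1.36, 4.5], [0.23, 2], [-2.94, 2.94]. Speed limits (rad/s): [2.57, 2.57, 3.14, 3.14, 3.14, 3.14, 3.14].

## Interface

Orientations are given as a unit quaternion [x, y, z, w].
In Python, from bench import * gives the robot as it stands.
- The arm moves only by the tool carry_out, never from a script. Its argument "moves" is a list of rows, each a list of 5 numbers: the finger opening in cm, from 0 to 8.54, then the shift along the tool's x, y, z in cm, then the turn about the tool's z in rad. In form: [[fingers, dx, dy, dz, yaw], ...]. A call has 1 to 20 rows; each row shifts and turns the commanded pose from where the row before left it, along the tool's axes as they then stand; what a row does not reach is not made up. A row lasts 1/10 s, in which the tool goes at most 50 mm and 8.59 degrees, less where a joint would pass 70% of its speed; a pose out of reach is approached as far as the arm can. A call with a gripper value outside its range is refused whole. The fingers move at their own pace and stop on an object; "newtons" is the grip in N (left out, the last holds). Time passes only in rows, so rows that do not move let the fingers close. It gives the time, the measured TCP pose, the force, the opening and the grip force at its end, in the units of the state.
- get_obs(): the state, without advancing time (a new reading comes with each control period).
- camera(name): name is "side" or "top" or "wrist"; returns a dict with "frame" (420x560x3 uint8, red, green, blue), "mtx" (3x3 intrinsics, pixels), "D" ([k1, k2, p1, p2, k3] as OpenCV has them; the pictures are not rectified), "world_from_camera" (4x4, takes a point from camera to world coordinates). Camera axes: x right, y up, looking along -z (the intrinsics and any distortion apply to the point x, -y, -z); pixel columns grow to the right and rows downward; lengths in m; the calibration is good to about 2 mm. A picture is of the moment at which its call begins. There is no depth.
- close_job(): hands the job in; it is judged then, once.
Trained networks look in a picture, given as the dict that the camera call returned (one of the last four; its "shot" number tells which), for a name from the list of things; names that differ only in an ending like _2 or _b are one class to them, and where a whole thing is asked for, a point or a joint stands for the part that bears it (a point fixed in the world has none). Each returns a list of dicts, best first, with "p" (0 to 1); they miss things now and then, are a little off and sometimes report something else, mostly with a low value. They report only what shows in the picture. A call takes as long as a camera call. They do not tell look-alikes from the thing itself.
- boxes_of(label, picture): "xyz" ([x, y, z] in m, in world coordinates, good to about 4 mm: the middle of the surface that is visible of it).
- masks_of(label, picture): "pixels" (420x560 bool, what is visible of it).
- landmark_of(label, picture): "xyz" ([x, y, z] in m, in world coordinates, good to about 4 mm: a listed point, or the origin of a listed thing).
The state is a dict: "clock": time; "joint_pos": joint angles; "dq": joint speeds; "tau": joint torques, N m; "ee_pos": TCP position; "eef_rot": TCP orientation; "wrist_force": force on the tool from outside, world axes, zero at the start; "torque": the same for the moment, N m; "finger_gap": finger opening in m; "grip_force": force on a finger pad.
Only numpy, scipy, OpenCV 4.12 (cv2) and the standard library are available. Lean on these libraries where they do the work, as an engineer would, in place of code of your own. Each camera call takes 0.05 s, during which the arm holds its last target. There are 200 camera calls.

## Working session

There is one attempt and no reset: what is moved stays moved. The work goes in short steps, Python scripts to look and compute and a tool call to move; the robot and the scene stay as the last step left them, time stands still between calls to the robot, and variables do not carry over. Pictures are saved under pics/ and viewed, at most 14 in all, crops included, and the job is handed in when it is done.

Besides the shell and the picture viewer there is one more tool, called after "Request:" by a JSON object that holds its "fn" and its "kwargs". carry_out: Moves the arm, as the interface text tells. Its arguments: {"type":"object","properties":{"moves":{"type":"array"},"newtons":{"type":"number"}},"required":["moves"]}

```bash
mkdir -p pics; cat > h.py <<'E'
from bench import *
import numpy as np, cv2
np.set_printoptions(precision=4,suppress=True)
L=['jar_red','jar_dark','salt_shaker','jar_yellow','cup_red','cup_dark','cup_salt','cup_yellow','old_rack','oak_rack','tin','tea_box','orange_mug']
def save(c,n): cv2.imwrite('pics/'+n,c['frame'][:,:,::-1])
def pix(P,c):
    T=np.linalg.inv(c['world_from_camera']); p=(T[:3,:3]@np.array(P).T).T+T[:3,3]
    p=p*[1,-1,-1]; return cv2.projectPoints(p.reshape(-1,1,3),np.zeros(3),np.zeros(3),np.array(c['mtx']),np.array(c['D']))[0].reshape(-1,2)
def ray(uv,c):
    n=cv2.undistortPoints(np.array(uv,float).reshape(-1,1,2),np.array(c['mtx']),np.array(c['D'])).reshape(-1,2)
    T=np.array(c['world_from_camera']); d=np.c_[n[:,0],-n[:,1],-np.ones(len(n))]@T[:3,:3].T
    return T[:3,3],d/np.linalg.norm(d,axis=1)[:,None]
def onz(uv,c,z):
    o,d=ray(uv,c); return o+d*((z-o[2])/d[:,2])[:,None]
E
python3 - <<'E'
from h import *
o=get_obs(); print(o['clock'],o['ee_pos'],o['eef_rot'],o['finger_gap'])
for n in('top','side'):
    c=camera(n); save(c,n+'0.png'); print(n,c['world_from_camera'][:3,3])
    for l in L:
        for f in (landmark_of,):
            print(l,[(round(r['p'],2),np.round(r['xyz'],3).tolist(),pix([r['xyz']],c)[0].round().tolist()) for r in f(l,c)[:3]])
print(get_obs()['clock'])
E
```

```text
0.0 [0.198  0.6185 0.2303] [ 0.1542  0.988  -0.001  -0.0001] 0.08527091221198241
top [ 0.4185 -0.0489  0.873 ]
jar_red []
jar_dark [(0.9, [0.617, -0.169, 0.011], [341.0, 163.0]), (0.81, [0.604, 0.163, -0.001], [197.0, 167.0])]
salt_shaker [(0.71, [0.605, 0.058, 0.006], [242.0, 167.0]), (0.66, [0.611, -0.019, 0.005], [275.0, 165.0]), (0.55, [0.598, 0.059, 0.008], [241.0, 169.0])]
jar_yellow [(0.93, [0.616, -0.091, 0.012], [307.0, 163.0])]
cup_red [(0.91, [0.606, 0.053, 0.008], [244.0, 166.0])]
cup_dark [(0.71, [0.613, -0.169, 0.002], [340.0, 166.0])]
cup_salt [(0.7, [0.606, -0.018, 0.005], [275.0, 167.0]), (0.28, [0.442, -0.032, 0.003], [279.0, 239.0])]
cup_yellow [(0.69, [0.614, -0.096, 0.004], [309.0, 164.0])]
old_rack [(0.9, [0.609, -0.058, -0.003], [292.0, 167.0])]
oak_rack [(0.63, [0.44, -0.032, 0.0], [279.0, 240.0])]
tin [(0.56, [0.556, -0.319, 0.007], [407.0, 191.0]), (0.56, [0.615, -0.09, 0.011], [306.0, 163.0]), (0.49, [0.609, -0.059, -0.004], [293.0, 167.0])]
tea_box [(0.9, [0.42, -0.335, 0.0], [413.0, 251.0])]
orange_mug [(0.59, [0.495, 0.252, -0.003], [157.0, 213.0])]
side
[... 214 characters left out ...]
17, 0.005], [252.0, 201.0]), (0.71, [0.607, -0.016, 0.006], [246.0, 237.0])]
jar_yellow [(0.92, [0.62, -0.088, 0.01], [245.0, 217.0])]
cup_red [(0.63, [0.609, 0.06, 0.007], [240.0, 258.0]), (0.35, [0.501, 0.249, 0.001], [293.0, 337.0])]
cup_dark [(0.62, [0.554, -0.321, 0.004], [281.0, 174.0]), (0.55, [0.612, -0.172, 0.001], [253.0, 202.0])]
cup_salt [(0.7, [0.606, -0.014, 0.006], [247.0, 237.0])]
cup_yellow [(0.64, [0.604, -0.091, 0.003], [253.0, 219.0])]
old_rack []
oak_rack []
tin [(0.58, [0.556, -0.322, 0.006], [280.0, 173.0])]
tea_box [(0.6, [0.42, -0.332, 0.001], [332.0, 174.0]), (0.54, [0.616, -0.168, 0.006], [251.0, 201.0])]
orange_mug [(0.82, [0.5, 0.252, 0.002], [294.0, 338.0])]
1.4
```

View pics/top0.png

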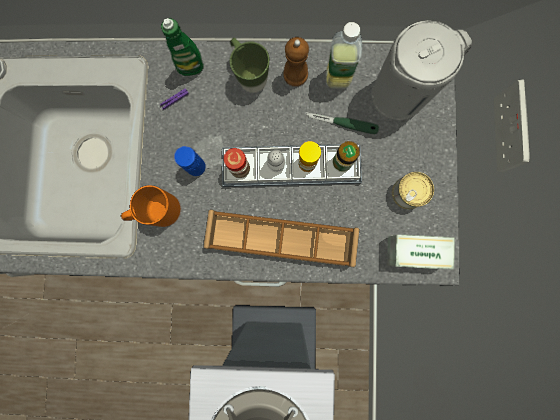

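View pics/side0.png

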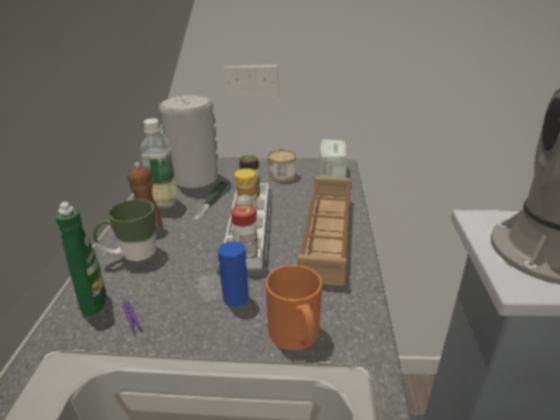

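The seasonings stand, left to right, as red (235,160), salt (275,157), yellow (309,155) and dark with a green disc (347,152) in the top view. There are two candidates for jar_dark: (347,152), dark cap with a green disc and standing in the rack, and (190,161), the blue look-alike outside the rack. The first fits the description. The oak rack is empty, with its corners near (207,212) and (357,265). Next I'll confirm this with a crop and measure.

```bash
cat > m.py <<'E'
from h import *
from scipy.optimize import minimize
cs={n:camera(n) for n in('top','side')}
def rng(n,c,lo,hi,roi):
    h=cv2.cvtColor(c['frame'],cv2.COLOR_RGB2HSV); m=cv2.inRange(h,lo,hi); z=np.zeros_like(m); x0,x1,y0,y1=roi; z[y0:y1,x0:x1]=m[y0:y1,x0:x1]
    k,lab,st,ce=cv2.connectedComponentsWithStats(z); 
    i=1+np.argmax(st[1:,4]); return (ce[i],st[i].tolist())
def tri(u,v):
    A=np.zeros((3,3));b=np.zeros(3)
    for uv,c in((u,cs['top']),(v,cs['side'])):
        o,d=ray([uv],c);P=np.eye(3)-np.outer(d[0],d[0]);A+=P;b+=P@o
    return np.linalg.solve(A,b)
for nm,lo,hi,rt,rs in(('red',(0,150,60),(8,255,255),(220,250,140,180),(225,262,200,235)),('yellow',(20,150,120),(32,255,255),(295,325,135,175),(230,262,165,200)),('green',(45,100,40),(85,255,255),(330,362,138,170),(235,265,150,170))):
    u,su=rng(nm,cs['top'],lo,hi,rt);v,sv=rng(nm,cs['side'],lo,hi,rs); print(nm,u,su,v,sv,tri(u,v))
c=cs['top']
def fit(l,sx,sy,hz,x0):
    m=masks_of(l,c)[0]; M=m['pixels']; 
    def pr(q):
        x,y,t=q; P=[(x+a*np.cos(t)-b*np.sin(t),y+a*np.sin(t)+b*np.cos(t),z) for a in(-sx/2,sx/2) for b in(-sy/2,sy/2) for z in(0,hz)]
        return cv2.convexHull((pix(P,c)*16).astype(np.int32)),P
    def cost(q):
        z=np.zeros(M.shape,np.uint8); cv2.fillConvexPoly(z,pr(q)[0],255,cv2.LINE_AA,4); return np.abs(z/255.-M).sum()
    r=minimize(cost,x0,method='Nelder-Mead',options=dict(initial_simplex=[x0,x0+np.array([.01,0,0]),x0+np.array([0,.01,0]),x0+np.array([0,0,.08])]))
    print(l,m['p'],M.sum(),r.x,r.fun); return r.x
img=c['frame'][:,:,::-1].copy(); K=3.3; x0,y0=140,125
img=cv2.resize(img[y0:y0+160,x0:x0+240],None,fx=K,fy=K,interpolation=cv2.INTER_CUBIC)
for l,s,z,i in(('oak_rack',(.084,.324,.059),.017,[.44,-.032,-.05]),('old_rack',(.09,.316,.015),.009,[.609,-.058,.03])):
    q=fit(l,*s,np.array(i)); t=q[2]
    for y in(.114,.038,-.038,-.114):
        P=[q[0]-y*np.sin(t),q[1]+y*np.cos(t)]; print(np.array(P))
        s2=[(.064,.07,.051),(.074,.074,.034)][l=='old_rack']
        R=np.array([[np.cos(t),-np.sin(t)],[np.sin(t),np.cos(t)]])
        Q=[[*(P+R@(a*s2[0]/2,b*s2[1]/2)),s2[2]] for a,b in((-1,-1),(-1,1),(1,1),(1,-1))]
        cv2.polylines(img,[((pix(Q,c)-[x0,y0]+.5)*K).astype(np.int32)],True,(255,0,255),1)
cv2.imwrite('pics/crop1.png',img)
for l in('salt_shaker','jar_red','jar_yellow','jar_dark'):
    for n in cs: print(l,n,[(round(r['p'],2),r['xyz'].round(3) if hasattr(r['xyz'],'round') else r['xyz']) for r in landmark_of(l,cs[n])[:3]])
E
python3 m.py
```

```text
red [234.7911 159.0601] [223, 148, 23, 23, 316] [243.2416 219.0674] [233, 212, 22, 13, 178] [0.5998 0.0616 0.0962]
yellow [309.6085 151.4524] [299, 141, 22, 22, 378] [245.3182 179.8864] [236, 175, 19, 10, 132] [ 0.6172 -0.0922  0.0988]Traceback (most recent call last):
  File "m.py", line 14, in <module>
    u,su=rng(nm,cs['top'],lo,hi,rt);v,sv=rng(nm,cs['side'],lo,hi,rs); print(nm,u,su,v,sv,tri(u,v))
                                         ~~~^^^^^^^^^^^^^^^^^^^^^^^^
  File "m.py", line 7, in rng
    i=1+np.argmax(st[1:,4]); return (ce[i],st[i].tolist())
        ~~~~~~~~~^^^^^^^^^^
    return _wrapfunc(a, 'argmax', axis=axis, out=out, **kwds)
    return bound(*args, **kwds)
ValueError: attempt to get argmax of an empty sequence
```

```bash
python3 - <<'E'
s=open('m.py').read()
s=s.replace(",('green',(45,100,40),(85,255,255),(330,362,138,170),(235,265,150,170))","")
s=s.replace("c=cs['top']\n","c=cs['top']\nu,su=rng('g',c,(40,80,30),(88,255,255),(330,362,138,170)); print('green',u,su,onz([u],c,.114))\n",1)
open('m.py','w').write(s)
E
python3 m.py
```

```text
red [234.8558 159.163 ] [224, 148, 22, 23, 319] [243.1965 218.9538] [233, 213, 22, 12, 173] [0.5997 0.0614 0.0963]
yellow [309.6085 151.4524] [299, 141, 22, 22, 378] [245.3712 179.8636] [236, 175, 20, 10, 132] [ 0.6171 -0.0922  0.0989]
green [349.0826 150.6697] [343, 145, 13, 13, 109] [[ 0.619  -0.1707  0.114 ]]
oak_rack 0.64 5744 [ 0.4422 -0.036  -0.0998] 602.3450980392157
[0.4535 0.0774]
[0.4459 0.0018]
[ 0.4384 -0.0738]
[ 0.4308 -0.1494]
old_rack 0.76 631 [ 0.6111 -0.0556  0.0511] 5174.180392156863
[0.6053 0.0583]
[ 0.6092 -0.0176]
[ 0.6131 -0.0935]
[ 0.617  -0.1694]
salt_shaker top [(0.65, [0.6089, -0.0236, 0.0057]), (0.3, [0.6047, 0.0551, 0.0074])]
salt_shaker side [(0.6, [0.442, -0.036, -0.0007]), (0.53, [0.6165, -0.1716, 0.0076])]
jar_red top [(0.64, [0.5962, 0.0596, 0.0087])]
jar_red side [(0.58, [0.5963, 0.0623, 0.013])]
jar_yellow top [(0.56, [0.6162, -0.0945, 0.009])]
jar_yellow side [(0.96, [0.6165, -0.0882, 0.0066])]
jar_dark top [(0.77, [0.6122, -0.1715, 0.0118]), (0.6, [0.6009, 0.1623, -0.0003])]
jar_dark side [(0.8, [0.6056, 0.1621, 0.0006]), (0.6, [0.618, -0.1656, 0.0071])]
```

View pics/crop1.png

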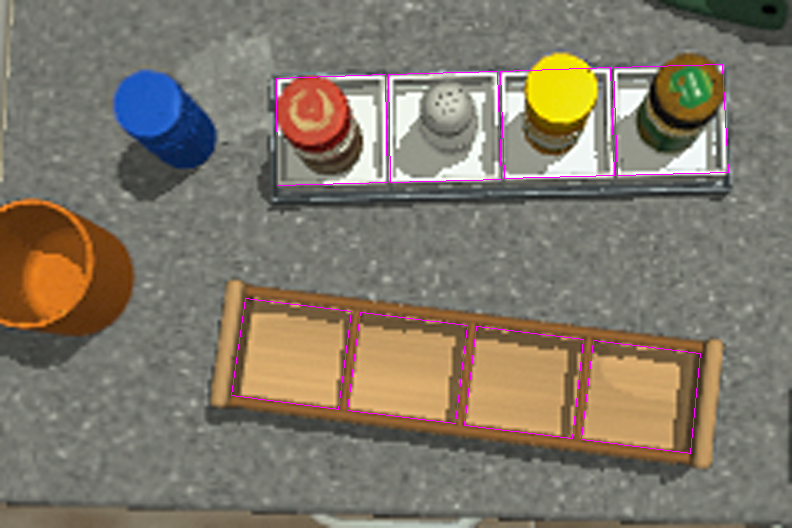

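The crop confirms the dark jar with the green disc at crop (688,88); the blue one at (150,100) stays. The oak pocket overlay fits to within about 2 mm. Now I'll move over the racks.

Request:
{"fn": "carry_out", "kwargs": {"moves": [[8.5, 0, 0, 0, 0.15], [8.5, 0, 0, 0, 0.15], [8.5, 0, 0, 0, 0.15], [8.5, 0, 0, 0, 0.15], [8.5, 0, 0, 0, 0.15], [8.5, 0, 0, 0, 0.15], [8.5, 0, 0, 0, 0.15], [8.5, 0, 0, 0, 0.15]]}}

```text
clock: 2.9
ee_pos: [0.1981, 0.6191, 0.2314]
eef_rot: [0.687, 0.726, 0.0, -0.0]
wrist_force: [0.1, -1.2, -0.1]
finger_gap: 0.0851
grip_force: 0.0
```

Request:
{"fn": "carry_out", "kwargs": {"moves": [[6.5, -4, 1.8, -0.2, 0], [6.5, -4.4, 2, -0.2, 0], [6.5, -4.4, 2, -0.2, 0], [6.5, -4.4, 2, -0.2, 0], [6.5, -4.4, 2, -0.2, 0], [6.5, -4.4, 2, -0.2, 0], [6.5, -4.4, 2, -0.2, 0], [6.5, -4.4, 2, -0.2, 0], [6.5, -4.4, 2, 0, 0], [6.5, -4.4, 2, 0, 0], [6.5, -4.4, 2, 0, 0], [6.5, -4.4, 2, 0, 0], [6.5, -4.4, 2, 0, 0], [6.5, -4.4, 2, 0, 0], [6.5, -4.4, 2, 0, 0], [6.5, -4.4, 2, 0, 0], [6.5, 0, 0, 0, 0], [6.5, 0, 0, 0, 0], [6.5, 0, 0, 0, 0]]}}

```text
clock: 4.8
ee_pos: [0.558, -0.0587, 0.2471]
eef_rot: [0.685, 0.729, 0.0, -0.001]
wrist_force: [-0.0, 0.5, 0.1]
finger_gap: 0.0649
grip_force: 0.0
```

```bash
python3 - <<'E'
from h import *
o=get_obs(); print(o['clock'],o['ee_pos'],o['eef_rot'],o['finger_gap'],o['joint_pos'])
c=camera('wrist'); save(c,'w1.png'); print(c['world_from_camera'])
E
```

```text
4.8 [ 0.558  -0.0587  0.2471] [ 0.6846  0.729   0.0002 -0.0006] 0.064855610881894 [-0.6011  0.2977  0.7811  1.7469 -0.2255  1.1899  0.3056]
[[ 0.9981 -0.0596 -0.0158  0.5532]
 [ 0.0617  0.9623  0.2648  0.0085]
 [-0.0006 -0.2653  0.9642  0.3893]
 [ 0.      0.      0.      1.    ]]
```

View pics/w1.png

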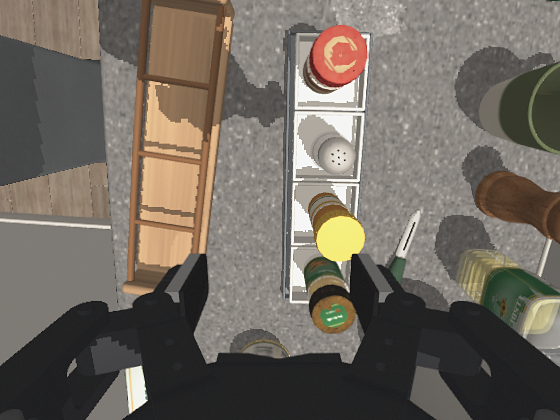

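The wrist view shows the caps at red (338,54), salt (338,154), yellow (338,239) and dark (334,315), with the oak rack at left. I'll triangulate these against the top view and check the oak overlay.

```bash
cat > m2.py <<'E'
from h import *
w=camera('wrist'); t=camera('top')
T=dict(red=(312,110),salt=(447,101),yellow=(561,88),dark=(688,84)); W=dict(red=(339,53),salt=(338,154),yellow=(338,239),dark=(334,315))
for k in T:
    u=np.array(T[k])/3.3+[140,125]-.5
    A=np.zeros((3,3));b=np.zeros(3)
    for uv,c in((u,t),(W[k],w)):
        o,d=ray([uv],c);P=np.eye(3)-np.outer(d[0],d[0]);A+=P;b+=P@o
    z=.099 if k=='salt' else .115
    print(k,np.linalg.solve(A,b),onz([u],t,z)[0],onz([W[k]],w,z)[0])
img=cv2.resize(w['frame'][:310,100:400,::-1],None,fx=1.9,fy=1.9,interpolation=cv2.INTER_CUBIC)
q=[.442,-.038,-.11]; a=q[2]; R=np.array([[np.cos(a),-np.sin(a)],[np.sin(a),np.cos(a)]])
for y in(.114,.038,-.038,-.114):
    P=q[:2]+R@(0,y); print(P)
    Q=[[*(P+R@(i*.032,j*.035)),.051] for i,j in((-1,-1),(-1,1),(1,1),(1,-1))]
    cv2.polylines(img,[((pix(Q,w)-[100,0]+.5)*1.9).astype(np.int32)],True,(255,0,255),1)
for k in T: pass
cv2.imwrite('pics/w1o.png',img)
E
python3 m2.py
```

```text
red [0.5909 0.0554 0.1518] [0.5996 0.0606 0.115 ] [0.5968 0.0627 0.115 ]
salt [ 0.6125 -0.0195  0.0821] [ 0.6106 -0.0211  0.099 ] [ 0.6071 -0.0168  0.099 ]
yellow [ 0.6142 -0.0907  0.1151] [ 0.6161 -0.091   0.115 ] [ 0.6124 -0.0903  0.115 ]
dark [ 0.6188 -0.1681  0.1153] [ 0.6202 -0.1683  0.115 ] [ 0.6175 -0.168   0.115 ]
[0.4545 0.0753]
[ 0.4462 -0.0002]
[ 0.4378 -0.0758]
[ 0.4295 -0.1513]
```

View pics/w1o.png

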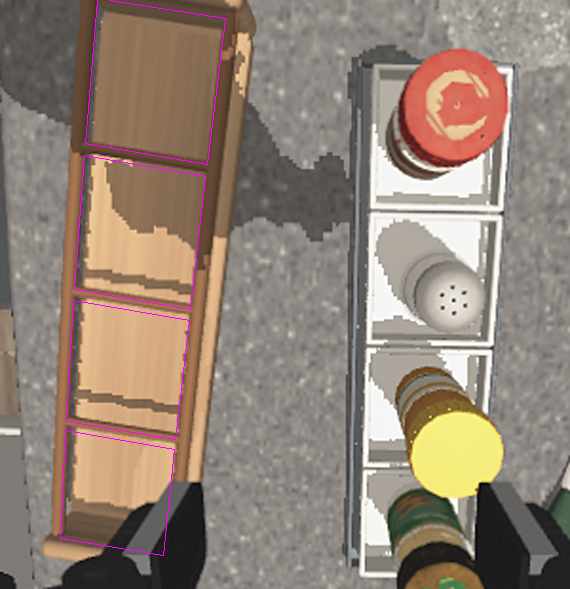

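Both overlays agree to about 3 mm, and the cap tops sit at 0.115 m. I'll start with the red jar.

Request:
{"fn": "carry_out", "kwargs": {"moves": [[6.5, 3.9, 1.6, 0, 0], [6.5, 3.9, 1.6, 0, 0], [6.5, 4.0, 1.5, 0, 0], [6.5, 0, 0, 4, 0], [6.5, 0, 0, 4, 0], [6.5, 0, 0, 4, 0], [6.5, 0, 0, 3, 0], [6.5, 0, 0, 1.7, 0], [6.5, 0, 0, 0, 0], [6.5, 0, 0, 0, 0], [6.5, 0, 0, 0, 0]], "newtons": 40}}

```text
clock: 6.05
ee_pos: [0.5991, 0.061, 0.0819]
eef_rot: [0.685, 0.729, 0.001, 0.001]
wrist_force: [-0.4, 0.4, 0.2]
finger_gap: 0.065
grip_force: 0.0
```

```bash
python3 - <<'E'
from h import *
print(get_obs()['joint_pos'])
c=camera('wrist'); save(c,'w2.png')
E
```

```text
[-0.6454  0.5473  0.6351  1.8156 -0.4033  0.9078  0.2341]
```

View pics/w2.png

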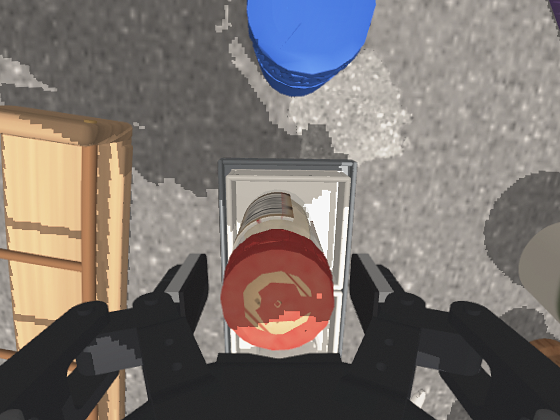

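The red cap (278,290) sits centred between the pads, so I'll close.

Request:
{"fn": "carry_out", "kwargs": {"moves": [[3.5, 0, 0, 0, 0], [3.5, 0, 0, 0, 0], [3.5, 0, 0, 0, 0], [3.5, 0, 0, 0, 0], [3.5, 0, 0, 0, 0], [3.5, 0, 0, 0, 0], [3.5, 0, 0, -1, 0], [3.5, 0, 0, -1, 0], [3.5, 0, 0, 0, 0]], "newtons": 40}}

```text
clock: 7.0
ee_pos: [0.5992, 0.0604, 0.102]
eef_rot: [0.685, 0.728, 0.001, 0.001]
wrist_force: [0.5, 0.1, -0.3]
finger_gap: 0.0433
grip_force: 40.8
```

Request:
{"fn": "carry_out", "kwargs": {"moves": [[3.5, 0, 0, -2, 0], [3.5, 0, 0, -3, 0], [3.5, 0, 0, -2, 0], [3.5, 0.3, -1.8, 0, 0], [3.5, 0.5, -3, 0, 0], [3.5, 0.5, -3, 0, 0], [3.5, 0.5, -3, 0, 0], [3.5, 0.4, -2.1, 0, 0], [3.5, 0.2, -1.5, 0, 0], [3.5, 0, 0, 0, 0], [3.5, 0, 0, 2, 0], [3.5, 0, 0, 3, 0], [3.5, 0, 0, 0, 0], [3.5, 0, 0, 0, 0]]}}

```text
clock: 8.4
ee_pos: [0.4533, 0.0751, 0.1205]
eef_rot: [0.685, 0.728, -0.0, 0.0]
wrist_force: [1.0, 0.6, -1.2]
finger_gap: 0.0437
grip_force: 41.2
```

```bash
python3 - <<'E'
from h import *
print(get_obs()['joint_pos'])
c=camera('wrist'); t=camera('top')
save(c,'w3.png')
cv2.imwrite('pics/c3.png',np.hstack([cv2.resize(c['frame'][:,:,::-1],(400,300)),cv2.resize(t['frame'][130:280,180:380,::-1],(400,300))]))
E
```

```text
[-0.9021  0.2401  0.7351  2.1122 -0.2104  0.8611  0.0171]
```

View pics/c3.png

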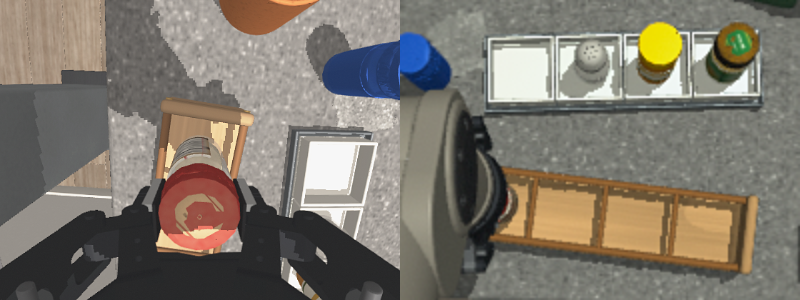

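Red is held upright and hangs over the leftmost pocket. I'll lower it.

Request:
{"fn": "carry_out", "kwargs": {"moves": [[3.5, 0, 0, 1, 0], [3.5, 0, 0, 1, 0], [3.5, 0, 0, 0.6, 0], [3.5, 0, 0, 0.2, 0], [3.5, 0, 0, 0.1, 0], [3.5, 0, 0, 0.1, 0], [3.5, 0, 0, 0.1, 0], [3.5, 0, 0, 0, 0], [3.5, 0, 0, 0, 0]]}}

```text
clock: 9.4
ee_pos: [0.4531, 0.0757, 0.0896]
eef_rot: [0.685, 0.728, 0.0, 0.0]
wrist_force: [-0.3, 0.2, 1.2]
finger_gap: 0.0435
grip_force: 41.4
```

Contact: the force went from -1.2 to +1.2 N. I'll release and rise.

Request:
{"fn": "carry_out", "kwargs": {"moves": [[3.5, 0, 0, 0.05, 0], [4.6, 0, 0, 0, 0], [5.2, 0, 0, 0, 0], [6.5, 0, 0, 0, 0], [6.5, 0, 0, 0, 0], [6.5, 0, 0, 0, 0], [6.5, 0, 0, -1, 0], [6.5, 0, 0, -3, 0], [6.5, 0, 0, -4, 0], [6.5, 0, 0, -2, 0], [6.5, 0, 0, 0, 0]]}}

```text
clock: 10.5
ee_pos: [0.4553, 0.0761, 0.1922]
eef_rot: [0.685, 0.728, 0.004, 0.001]
wrist_force: [0.7, -0.1, 0.0]
finger_gap: 0.0647
grip_force: 0.0
```

```bash
python3 - <<'E'
from h import *
c=camera('wrist')
for l in('jar_red','salt_shaker'):print(l,[(round(r['p'],2),r['xyz']) for r in landmark_of(l,c)[:3]])
h=cv2.cvtColor(c['frame'],cv2.COLOR_RGB2HSV); M=((h[...,0]<8)&(h[...,1]>150)&(h[...,2]>60)).astype(np.uint8)
k,lab,st,ce=cv2.connectedComponentsWithStats(M);i=1+np.argmax(st[1:,4]);print(st[i],ce[i],onz([ce[i]],c,.118))
E
```

```text
jar_red [(0.73, [0.4492, 0.0727, 0.0176])]
salt_shaker [(0.69, [0.6121, -0.0238, 0.0113])]
[243 184  64  43 662] [273.1873 197.0272] [[0.4504 0.0926 0.118 ]]
```

Red stands on the board (z 0.018). Next is the salt shaker.

Request:
{"fn": "carry_out", "kwargs": {"moves": [[6.5, -2, 2.9, 0, 0], [6.5, -2.9, 4, 0, 0], [6.5, -2.9, 4, 0, 0], [6.5, -2.7, 3.9, 0, 0], [6.5, 0, 0, 0, 0], [6.5, 0, 0, 4, 0], [6.5, 0, 0, 3, 0], [6.5, 0, 0, 1, 0], [6.5, 0, 0, 0, 0], [6.5, 0, 0, 0, 0]]}}

```text
clock: 11.65
ee_pos: [0.6074, -0.0202, 0.1096]
eef_rot: [0.685, 0.728, 0.0, 0.0]
wrist_force: [1.2, 0.1, 0.7]
finger_gap: 0.0646
grip_force: 0.0
```

```bash
python3 - <<'E'
from h import *
print(get_obs()['joint_pos'])
c=camera('wrist'); save(c,'w4.png')
print([(round(r['p'],2),r['xyz']) for r in landmark_of('salt_shaker',c)[:3]])
E
```

```text
[-0.564   0.5426  0.7167  1.7817 -0.4221  0.9754  0.3844]
[(0.67, [0.6131, -0.0222, 0.0108])]
```

View pics/w4.png

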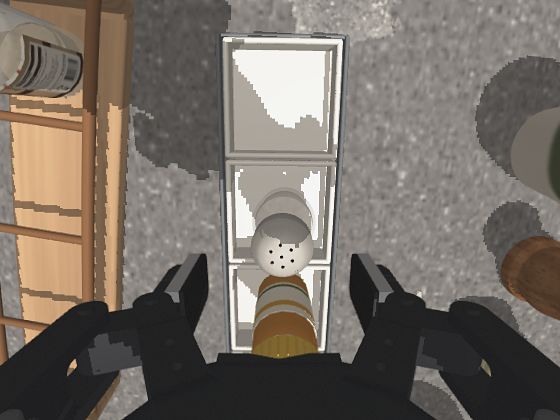

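The salt cap (282,245) is centred between the fingers; red's label shows at the upper left. I'll lower, grip and lift a little.

Request:
{"fn": "carry_out", "kwargs": {"moves": [[6.5, 0, 0.2, 2, 0], [6.5, 0, 0, 2, 0], [6.5, 0, 0, 0.7, 0], [6.5, 0, 0, 0, 0], [6.5, 0, 0, 0, 0], [2.8, 0, 0, 0, 0], [2.8, 0, 0, 0, 0], [2.8, 0, 0, 0, 0], [2.8, 0, 0, 0, 0], [2.8, 0, 0, 0, 0], [2.8, 0, 0, 0, 0]], "newtons": 40}}

```text
clock: 12.85
ee_pos: [0.6099, -0.0201, 0.063]
eef_rot: [0.685, 0.728, 0.001, 0.001]
wrist_force: [-0.9, 1.5, 4.4]
finger_gap: 0.0328
grip_force: 39.3
```

Request:
{"fn": "carry_out", "kwargs": {"moves": [[2.8, 0, 0, -1, 0], [2.8, 0, 0, -1, 0], [2.8, 0, 0, 0, 0], [2.8, 0, 0, 0, 0]]}}

```text
clock: 13.25
ee_pos: [0.609, -0.0199, 0.0821]
eef_rot: [0.685, 0.728, 0.0, 0.0]
wrist_force: [-0.2, -0.1, -1.3]
finger_gap: 0.0326
grip_force: 39.0
```

```bash
python3 - <<'E'
from h import *
c=camera('wrist'); t=camera('top')
print([(round(r['p'],2),r['xyz']) for r in landmark_of('salt_shaker',c)[:3]],[(round(r['p'],2),r['xyz']) for r in landmark_of('jar_red',t)[:3]])
cv2.imwrite('pics/c5.png',np.hstack([cv2.resize(c['frame'][:,:,::-1],(400,300)),cv2.resize(t['frame'][130:280,180:380,::-1],(400,300))]))
E
```

```text
[(0.68, [0.6144, -0.024, 0.0298])] [(0.73, [0.4547, 0.0769, 0.0166])]
```

View pics/c5.png

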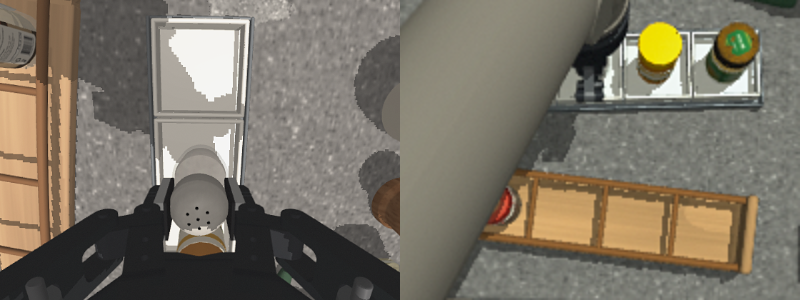

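Salt is held upright and red stands upright in pocket 1. I'll carry salt to pocket 2.

Request:
{"fn": "carry_out", "kwargs": {"moves": [[2.8, 0, 0, -2, 0], [2.8, 0, 0, -3, 0], [2.8, 0, 0, -2, 0], [2.8, 0.4, -2.2, 0, 0], [2.8, 0.6, -3, 0, 0], [2.8, 0.6, -3.5, 0, 0], [2.8, 0.6, -3, 0, 0], [2.8, 0.4, -2.6, 0, 0], [2.8, 0.4, -1.8, 0, 0], [2.8, 0, 0, 0, 0], [2.8, 0, 0, 2, 0], [2.8, 0, 0, 3, 0], [2.8, 0, 0, 1, 0], [2.8, 0, 0, 0, 0], [2.8, 0, 0, 0, 0]]}}

```text
clock: 14.95
ee_pos: [0.4474, -0.0003, 0.0924]
eef_rot: [0.685, 0.728, 0.0, 0.001]
wrist_force: [0.1, -0.5, -0.6]
finger_gap: 0.0325
grip_force: 39.1
```

```bash
python3 - <<'E'
from h import *
c=camera('wrist'); save(c,'w6.png')
print(get_obs()['joint_pos'],[(round(r['p'],2),r['xyz']) for r in landmark_of('salt_shaker',c)[:3]])
E
```

```text
[-0.7919  0.2871  0.8051  2.1648 -0.2902  0.7944  0.2589] [(0.78, [0.4496, -0.006, 0.0404])]
```

Request:
{"fn": "carry_out", "kwargs": {"moves": [[2.8, 0, 0, 1, 0], [2.8, 0, 0, 0.5, 0], [2.8, 0, 0, 0.3, 0], [2.8, 0, 0, 0.1, 0], [2.8, 0, 0, 0.1, 0], [2.8, 0, 0, 0.1, 0], [2.8, 0, 0, 0, 0], [2.8, 0, 0, 0, 0]]}}

```text
clock: 15.85
ee_pos: [0.4465, 0.0001, 0.0711]
eef_rot: [0.685, 0.728, 0.0, -0.0]
wrist_force: [-0.9, -0.3, 2.4]
finger_gap: 0.033
grip_force: 39.6
```

Request:
{"fn": "carry_out", "kwargs": {"moves": [[2.8, 0, 0, 0, 0], [3.7, 0, 0, 0, 0], [4.6, 0, 0, 0, 0], [6.5, 0, 0, 0, 0], [6.5, 0, 0, 0, 0], [6.5, 0, 0, 0, 0], [6.5, 0, 0, -1, 0], [6.5, 0, 0, -3, 0], [6.5, 0, 0, -4, 0], [6.5, 0, 0, -3, 0], [6.5, 0, 0, -1, 0], [6.5, 0, 0, 0, 0]]}}

```text
clock: 17.05
ee_pos: [0.4474, 0.0004, 0.1923]
eef_rot: [0.685, 0.729, 0.002, 0.0]
wrist_force: [-0.1, 0.1, 0.7]
finger_gap: 0.065
grip_force: 0.0
```

```bash
python3 - <<'E'
from h import *
c=camera('wrist'); save(c,'w7.png')
for l in('jar_red','salt_shaker','jar_yellow','jar_dark'):print(l,[(round(r['p'],2),r['xyz']) for r in landmark_of(l,c)[:3]])
E
```

```text
jar_red [(0.71, [0.454, 0.0771, 0.0172]), (0.68, [0.6031, 0.0622, 0.0051])]
salt_shaker [(0.92, [0.4493, -0.0022, 0.0193])]
jar_yellow [(0.85, [0.6124, -0.0941, 0.0143])]
jar_dark [(0.87, [0.6013, 0.1665, 0.0028])]
```

View pics/w7.png

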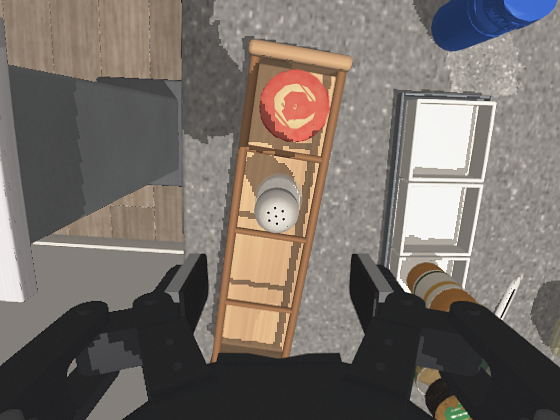

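Red (296,105) and salt (277,210) stand in pockets 1 and 2. Yellow is next.

Request:
{"fn": "carry_out", "kwargs": {"moves": [[6.5, -1.6, 2.5, 0, 0], [6.5, -2.3, 3.7, 0, 0], [6.5, -2.5, 3.9, 0, 0], [6.5, -2.2, 3.5, 0, 0], [6.5, -1.6, 2.4, 0, 0], [6.5, 0, 0, 0, 0], [6.5, 0, 0, 3.5, 0], [6.5, 0, 0, 3.5, 0], [6.5, 0, 0, 2.5, 0], [6.5, 0, 0, 1.4, 0], [6.5, 0, 0, 0, 0], [6.5, 0, 0, 0, 0], [3.5, 0, 0, 0, 0], [3.5, 0, 0, 0, 0], [3.5, 0, 0, 0, 0], [3.5, 0, 0, 0, 0], [3.5, 0, 0, 0, 0], [3.5, 0, 0, 0, 0]], "newtons": 40}}

```text
clock: 19.1
ee_pos: [0.6136, -0.0923, 0.0835]
eef_rot: [0.685, 0.728, 0.001, 0.001]
wrist_force: [1.2, -0.5, 5.9]
finger_gap: 0.0433
grip_force: 40.4
```

Request:
{"fn": "carry_out", "kwargs": {"moves": [[3.5, 0, 0, -1, 0], [3.5, 0, 0, -1, 0], [3.5, 0, 0, 0, 0], [3.5, 0, 0, 0, 0]]}}

```text
clock: 19.5
ee_pos: [0.6124, -0.0918, 0.1021]
eef_rot: [0.685, 0.728, 0.0, 0.0]
wrist_force: [-0.2, 0.9, -1.1]
finger_gap: 0.0435
grip_force: 40.8
```

```bash
python3 - <<'E'
from h import *
c=camera('wrist'); save(c,'w8.png'); print(get_obs()['joint_pos'])
for l in('jar_yellow','jar_dark'):print(l,[(round(r['p'],2),r['xyz']) for r in landmark_of(l,c)[:3]])
E
```

```text
[-0.4723  0.5937  0.7705  1.7592 -0.4854  0.9893  0.5485]
jar_yellow [(0.91, [0.6124, -0.0918, 0.03]), (0.19, [0.6106, -0.0157, 0.0047])]
jar_dark []
```

View pics/w8.png

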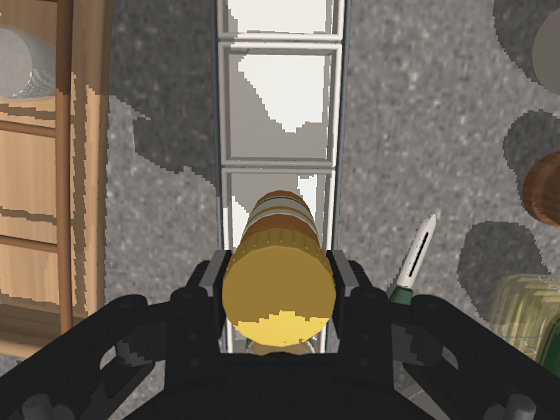

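Yellow (278,285) is held upright. On to pocket 3.

Request:
{"fn": "carry_out", "kwargs": {"moves": [[3.5, 0, 0, -2, 0], [3.5, 0, 0, -3, 0], [3.5, 0, 0, -2, 0], [3.5, 0.3, -2.2, 0, 0], [3.5, 0.5, -3.5, 0, 0], [3.5, 0.6, -3.7, 0, 0], [3.5, 0.5, -3.5, 0, 0], [3.5, 0.4, -2.5, 0, 0], [3.5, 0.3, -1.9, 0, 0], [3.5, 0, 0, 0, 0], [3.5, 0, 0, 2, 0], [3.5, 0, 0, 3, 0], [3.5, 0, 0, 0, 0], [3.5, 0, 0, 0, 0]]}}

```text
clock: 21.05
ee_pos: [0.4385, -0.0771, 0.1219]
eef_rot: [0.685, 0.728, -0.001, 0.0]
wrist_force: [1.4, 0.4, -0.6]
finger_gap: 0.0435
grip_force: 41.2
```

```bash
python3 - <<'E'
from h import *
c=camera('wrist'); save(c,'w9.png'); print(get_obs()['joint_pos'])
for l in('jar_yellow',):print(l,[(round(r['p'],2),r['xyz']) for r in landmark_of(l,c)[:3]])
E
```

```text
[-0.7454  0.25    0.9406  2.1431 -0.2647  0.8654  0.4143]
jar_yellow [(0.92, [0.4416, -0.0772, 0.048])]
```

Request:
{"fn": "carry_out", "kwargs": {"moves": [[3.5, 0, 0, 1, 0], [3.5, 0, 0, 1, 0], [3.5, 0, 0, 0.6, 0], [3.5, 0, 0, 0.2, 0], [3.5, 0, 0, 0.1, 0], [3.5, 0, 0, 0.1, 0], [3.5, 0, 0, 0.1, 0], [3.5, 0, 0, 0, 0], [3.5, 0, 0, 0, 0]]}}

```text
clock: 22.05
ee_pos: [0.4384, -0.0767, 0.0914]
eef_rot: [0.685, 0.728, 0.0, 0.0]
wrist_force: [-2.6, 0.2, 6.0]
finger_gap: 0.0433
grip_force: 41.7
```

Contact (6 N). I'll release and rise.

Request:
{"fn": "carry_out", "kwargs": {"moves": [[3.5, 0, 0, 0, 0], [4.6, 0, 0, 0, 0], [5.2, 0, 0, 0, 0], [6.5, 0, 0, 0, 0], [6.5, 0, 0, 0, 0], [6.5, 0, 0, 0, 0], [6.5, 0, 0, -1, 0], [6.5, 0, 0, -3, 0], [6.5, 0, 0, -4, 0], [6.5, 0, 0, -2, 0], [6.5, 0, 0, 0, 0], [6.5, 0, 0, 0, 0]]}}

```text
clock: 23.25
ee_pos: [0.4381, -0.0763, 0.191]
eef_rot: [0.685, 0.729, 0.001, -0.0]
wrist_force: [-0.5, 0.4, -0.7]
finger_gap: 0.0649
grip_force: 0.0
```

```bash
python3 - <<'E'
from h import *
c=camera('wrist'); save(c,'w10.png')
for l in('jar_red','salt_shaker','jar_yellow','jar_dark'):print(l,[(round(r['p'],2),r['xyz']) for r in landmark_of(l,c)[:3]])
E
```

```text
jar_red [(0.92, [0.4531, 0.0744, 0.0186])]
salt_shaker [(0.89, [0.4505, -0.0009, 0.0144])]
jar_yellow [(0.79, [0.4401, -0.0779, 0.0167])]
jar_dark [(0.92, [0.6178, -0.1666, 0.01])]
```

All three stand well. Now the dark jar at (0.618,-0.168).

Request:
{"fn": "carry_out", "kwargs": {"moves": [[6.5, -1.6, 2.7, 0, 0], [6.5, -2.3, 3.9, 0, 0], [6.5, -2.5, 4.2, 0, 0], [6.5, -2.3, 3.9, 0, 0], [6.5, -1.6, 2.7, 0, 0], [6.5, 0, 0, 0, 0], [6.5, 0, 0, 3.5, 0], [6.5, 0, 0, 3.5, 0], [6.5, 0, 0, 2.5, 0], [6.5, 0, 0, 1.4, 0], [6.5, 0, 0, 0, 0], [6.5, 0, 0, 0, 0], [3.5, 0, 0, 0, 0], [3.5, 0, 0, 0, 0], [3.5, 0, 0, 0, 0], [3.5, 0, 0, 0, 0], [3.5, 0, 0, 0, 0], [3.5, 0, 0, 0, 0]], "newtons": 40}}

```text
clock: 25.3
ee_pos: [0.619, -0.1693, 0.0836]
eef_rot: [0.685, 0.728, 0.001, 0.001]
wrist_force: [-1.5, 0.5, 5.8]
finger_gap: 0.0431
grip_force: 40.3
```

Request:
{"fn": "carry_out", "kwargs": {"moves": [[3.5, 0, 0, -1, 0], [3.5, 0, 0, -1, 0], [3.5, 0, 0, 0, 0], [3.5, 0, 0, 0, 0]]}}

```text
clock: 25.7
ee_pos: [0.6182, -0.1686, 0.1021]
eef_rot: [0.685, 0.728, 0.0, 0.0]
wrist_force: [0.1, -0.5, -1.4]
finger_gap: 0.0432
grip_force: 40.8
```

```bash
python3 - <<'E'
from h import *
c=camera('wrist'); save(c,'w11.png'); print(get_obs()['joint_pos'])
for l in('jar_yellow','jar_dark'):print(l,[(round(r['p'],2),r['xyz']) for r in landmark_of(l,c)[:3]])
E
```

```text
[-0.3646  0.6503  0.8178  1.7051 -0.5424  1.028   0.7026]
jar_yellow [(0.84, [0.4402, -0.0754, 0.0195])]
jar_dark [(0.85, [0.62, -0.1667, 0.027])]
```

View pics/w11.png

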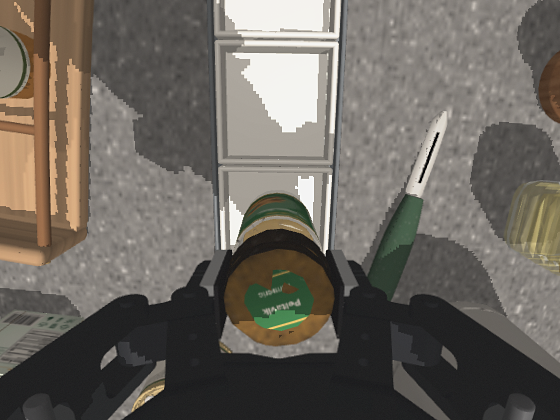

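The dark jar (278,295) is held upright. On to pocket 4.

Request:
{"fn": "carry_out", "kwargs": {"moves": [[3.5, 0, 0, -2, 0], [3.5, 0, 0, -3, 0], [3.5, 0, 0, -2, 0], [3.5, 0.3, -2.5, 0, 0], [3.5, 0.6, -3.7, 0, 0], [3.5, 0.6, -4, 0, 0], [3.5, 0.6, -3.7, 0, 0], [3.5, 0.4, -2.7, 0, 0], [3.5, 0.3, -2.1, 0, 0], [3.5, 0, 0, 0, 0], [3.5, 0, 0, 2, 0], [3.5, 0, 0, 3, 0], [3.5, 0, 0, 0, 0], [3.5, 0, 0, 0, 0]]}}

```text
clock: 27.25
ee_pos: [0.4298, -0.1527, 0.1219]
eef_rot: [0.685, 0.728, -0.001, 0.0]
wrist_force: [0.5, -0.4, -1.5]
finger_gap: 0.0428
grip_force: 41.4
```

```bash
python3 - <<'E'
from h import *
c=camera('wrist'); save(c,'w12.png'); print(get_obs()['joint_pos'])
for l in('jar_dark','oak_rack'):print(l,[(round(r['p'],2),r['xyz']) for r in landmark_of(l,c)[:3]])
E
```

```text
[-0.6117  0.3029  1.006   2.1205 -0.3317  0.8817  0.6489]
jar_dark [(0.9, [0.4315, -0.1513, 0.046])]
oak_rack [(0.74, [0.441, -0.0365, 0.001])]
```

Request:
{"fn": "carry_out", "kwargs": {"moves": [[3.5, 0, 0, 1, 0], [3.5, 0, 0, 1, 0], [3.5, 0, 0, 0.6, 0], [3.5, 0, 0, 0.2, 0], [3.5, 0, 0, 0.1, 0], [3.5, 0, 0, 0.1, 0], [3.5, 0, 0, 0.1, 0], [3.5, 0, 0, 0, 0], [3.5, 0, 0, 0, 0]]}}

```text
clock: 28.3
ee_pos: [0.4299, -0.1525, 0.0916]
eef_rot: [0.685, 0.728, 0.0, -0.0]
wrist_force: [-2.2, -0.2, 6.2]
finger_gap: 0.0431
grip_force: 42.4
```

Request:
{"fn": "carry_out", "kwargs": {"moves": [[3.5, 0, 0, 0, 0], [4.6, 0, 0, 0, 0], [5.2, 0, 0, 0, 0], [6.5, 0, 0, 0, 0], [6.5, 0, 0, 0, 0], [6.5, 0, 0, 0, 0], [6.5, 0, 0, -1, 0], [6.5, 0, 0, -3, 0], [6.5, 0, 0, -4, 0], [6.5, 0, 0, -4, 0], [6.5, 0, 2, -2, 0], [6.5, 0, 3, 0, 0], [6.5, 0, 3, 0, 0], [6.5, 0, 0, 0, 0], [6.5, 0, 0, 0, 0], [6.5, 0, 0, 0, 0]]}}

```text
clock: 29.9
ee_pos: [0.5083, -0.148, 0.2309]
eef_rot: [0.686, 0.728, -0.0, -0.0]
wrist_force: [-0.4, -0.2, -0.6]
finger_gap: 0.0649
grip_force: 0.0
```

```bash
python3 - <<'E'
from h import *
c=camera('wrist'); s=camera('side')
a=-.11;R=np.array([[np.cos(a),np.sin(a)],[-np.sin(a),np.cos(a)]])
for l in('jar_red','salt_shaker','jar_yellow','jar_dark','tin','tea_box','orange_mug'):
  for k in(c,s):print(l,[(round(r['p'],2),np.round(r['xyz'],3).tolist(),(R@(np.array(r['xyz'])[:2]-[.442,-.038])).round(3)) for r in landmark_of(l,k)[:2]])
cv2.imwrite('pics/c13.png',np.hstack([cv2.resize(k['frame'][:,:,::-1],(400,300)) for k in(c,s)]))
E
```

```text
jar_red []
jar_red [(0.8, [0.45, 0.077, 0.017], array([-0.005,  0.115])), (0.23, [0.607, 0.058, 0.005], array([0.153, 0.113]))]
salt_shaker [(0.84, [0.449, -0.005, 0.016], array([0.003, 0.033]))]
salt_shaker []
jar_yellow [(0.82, [0.44, -0.077, 0.02], array([ 0.003, -0.039]))]
jar_yellow [(0.4, [0.427, -0.155, 0.019], array([-0.002, -0.118]))]
jar_dark [(0.74, [0.429, -0.15, 0.016], array([-0.001, -0.113])), (0.19, [0.451, -0.001, 0.02], array([0.005, 0.038]))]
jar_dark [(0.91, [0.424, -0.153, 0.017], array([-0.006, -0.116])), (0.91, [0.602, 0.16, 0.001], array([0.137, 0.215]))]
tin [(0.63, [0.552, -0.318, -0.001], array([ 0.141, -0.267]))]
tin [(0.72, [0.555, -0.325, 0.003], array([ 0.144, -0.273]))]
tea_box [(0.64, [0.418, -0.333, -0.0], array([ 0.009, -0.295]))]
tea_box [(0.81, [0.421, -0.334, 0.001], array([ 0.012, -0.296]))]
orange_mug []
orange_mug [(0.73, [0.501, 0.25, -0.002], array([0.027, 0.293]))]
```

View pics/c13.png

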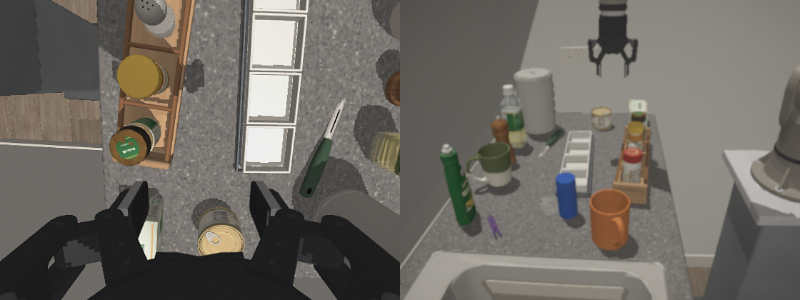

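All four stand upright in the right pockets: dark (130,145), yellow (145,75), salt (155,15), and red in the side view (632,165). The cups are empty and the bystanders haven't moved, so I'll hand in.

```bash
python3 -c "
from bench import *
print(close_job())"
```

```text
the job is handed in; nothing more can be done
None
```

I moved all four seasonings into the oak rack in their old left-to-right order (red, salt, yellow, dark); each was upright on the board at my last check, the tin, tea carton and mug hadn't moved, and I handed the job in at about 30 s without seeing the verdict.

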